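Swing the rotary table to its 30-degree line

TASK

With a fingertip, push the rotary table round by its turning bar, clockwise as seen from above, until the index line on the plate lines up with the 30-degree line of the base's scale: the first long line clockwise from the zero line. Push gently and do not grip or lift anything: the connecting rod lies loose on the plate's pins and must ride round in place, and everything else on the bench stays where it is. Leave the table standing on that line and take the hand away.

Things in the scene. Friction and masses are not known exactly. Their poses are not given: they have to be found in the camera images.
- rotary_base: Fixed base of the rotary table: grey round casting, 284 mm across, 42 mm high, with a bright graduated ring on top. Origin on the turning axis at bench level, z up, x towards the scale's zero line (roughly away from the robot). On its -x side a worm housing (disengaged) to 181 mm from the axis, with a handwheel 105 mm high at the -y end; lugs and levers to 180 mm, under 35 mm high.
- zero_line (a point): Inner end of the zero line, 110 mm from the turning axis, at the foot of the plate's rim. The dark engraved scale covers 90 degrees either way from zero: a short line (8 mm) every 5 degrees, a long line (20 mm) every 30 degrees; the zero line is the longest and thickest (26 mm) with a dot on each side of its outer end.
- target_line (a point): Inner end of the target line: the 30-degree line, the first long line clockwise of zero seen from above; 110 mm from the turning axis, at the foot of the plate's rim, 42.5 mm above the bench.
- index_mark (a point): Foot of the index line on the plate's rim, 110 mm from the turning axis, 42.5 mm above the bench: it falls on the target line's point when the two line up. The index line is dark, 3.2 mm wide; it runs 30 mm over the plate's top edge and down the rim.
- turning_bar: Steel bar 12 mm thick, screwed level into the plate's rim, pointing outwards 60 degrees anticlockwise of the index line; centre line 55 mm above the bench, 7 mm clear above the base's ring. Origin on its centre line 150 mm from the turning axis; x outwards, z up. Plain from 114 to 187 mm from the axis, then a black 26 mm ball centred at 199 mm. Push its +y side to turn clockwise.
- rod_centre (a point): Middle, half-way up, of the steel connecting rod that lies loose on the plate over two upright pins (a big one in its big end, a small one in its small end). The rod is 26 mm thick, 177 mm long, top 107 mm above the bench, wholly inside the plate's edge. It turns with the plate and must stay seated on its pins.
- plate: The turning plate, a steel disc 220 mm across with cross T-slots, top 73 mm above the bench. Origin on the turning axis 42.5 mm above the bench, x towards its index line, z up. The index line starts 0 to 50 degrees anticlockwise of zero. The plate turns stiffly (0.45 N m, about 3 N at the bar), stays where it is left and weighs 5 kg: meet the bar slowly (under 5 cm/s), a faster hit is a hard shove.
- spare_rod: Loose spare connecting rod (177 mm long, 26 mm thick) on the bench, on the left; origin under the middle of its big end. To be left alone.
- spare_rod2: A second loose spare connecting rod, same kind, on the right; origin under the middle of its big end. To be left alone.
- big_nut: Loose steel hexagon nut, 35 mm across flats, 22 mm high, close to the base on its right; origin under its centre. To be left alone.
- strap_clamp: Loose dark steel strap clamp, 105 x 30 x 16 mm, right of the base; origin under its centre. To be left alone.
- step_block: Loose steel step block, 50 x 25 x 36 mm, right of the base; origin under its centre. To be left alone.
- oil_can: Loose steel oil can, 60 mm across, 90 mm high with a thin brass spout above, near the robot's left; origin under its centre. To be left alone.
- ring_gauge: Loose steel ring gauge, 80 mm across, 20 mm high, on the left; origin under its centre. To be left alone.
Things that resemble listed ones, but are neither listed nor needed, are in the scene too. Leave any green or orange look-alike of the part that bears rod_centre alone.

How it is judged:
By the outcome, as a careful person would: the job done as asked, in the order asked, and still so for the second after the job is handed in, with the robot touching nothing.
It also fails if it takes over 48 s, if anything falls off the work surface, if the arm or the gripper's body presses on something with over 40 N, if the wrist force passes 120 N, or if a joint passes its speed limit or range.

ROBOT

A 7-joint arm with a two-finger parallel gripper is mounted at the origin on the work surface. World frame = base frame: x ahead of the robot, y to its left, z up, the work surface at z = 0. Lengths are in m, angles in rad, forces in N, time in s.
With the tool pointing down it reaches from about 0.35 to 0.9 m from the base axis. Payload 7.2 kg.
Tool frame: the origin (TCP) lies on the centre line of the jaws, within the pads' length; the fingertips stand 11 mm ahead of it and the grasp point (between the pads) lies 8 mm behind it; z points along the fingers, y is the line along which they close (so a half turn about z gives the same grasp; the last joint's range is limited). The gripper opens to 85 mm and grips with 20 to 120 N. Pads are 22 mm wide; open, the fingers measure 114 mm over their backs; the gripper's body (76 mm by 85 mm) begins 54 mm behind the grasp point. The pads swing forward as they close: fully open they stand 13 mm farther back than shut.
Start: joints at [-1.24, 0.411, -0.013, 1.596, 0.006, 1.134, -0.082], TCP at [0.243, 0.576, 0.242] pointing down, gripper open.
Joint ranges: [-2.95, 2.95], [-0.29, 1.99], [-1.47, 1.44], [0.14, 2.54], [-1.03, 4.17], [0.13, 1.85], [-2.86, 2.86]. Speed limits (rad/s): [2.39, 2.39, 3.01, 3.01, 3.14, 3.14, 3.14].

INTERFACE

Orientations are given as a unit quaternion [w, x, y, z].
In Python, from station import ctrl gives the robot as it stands.
- The arm moves only by the shell command python3 -m jog 'ROWS' [FORCE]. ROWS is JSON, a list of rows, each a list of 3 entries, a list of its own where there are three numbers: the shift along the tool's x, y, z in m, then the turn, a rotation vector about the tool's x, y, z in rad, then the opening, from 0 (shut) to 1 (fully open). A call has 1 to 10 rows; each row shifts and turns the commanded pose from where the row before left it, along the tool's axes as they then stand; what a row does not reach is not made up. A row lasts 1/8 s, in which the tool goes at most 62.5 mm and 10.7 degrees, less where a joint would pass 70% of its speed; a pose out of reach is approached as far as the arm can. A call with a gripper value outside its range is refused whole. The fingers move at their own pace and stop on an object; FORCE is the grip in N (left out, the last holds). Time passes only in rows, so rows that do not move let the fingers close. It gives the time, the measured TCP pose, the force, the opening and the grip force at its end, in the units of the state.
- ctrl.get_obs(): the state, without advancing time (a new reading comes with each control period).
- ctrl.capture(name): name is "side" or "top" or "wrist"; returns (picture, depth): 480x640x3 uint8, red, green, blue; 480x640 float32, m along the optical axis (not along the pixel's ray), 0 where there is no reading.
- ctrl.get_calibration(name): a dict with "fx", "fy", "cx", "cy" (pixels), "R" (3x3) and "t" (3): a world point X has camera coordinates R X + t. Camera axes: x right, y down, z forward; pixel columns grow to the right and rows downward; lengths in m; the calibration is good to about 2 mm. A picture is of the moment at which its call begins: read the wrist's pose just before it. get_calibration takes no time and is no camera call; for the wrist camera it gives the pose at the moment of the call.
- ctrl.sign_off(): hands the job in; it is judged then, once.
The state is a dict: "t": time; "joint_pos": joint angles; "joint_vel": joint speeds; "joint_efforts": joint torques, N m; "tcp_pos": TCP position; "tool_rot": TCP orientation; "wrist_force": force on the tool from outside, world axes, zero at the start; "moment": the same for the moment, N m; "grip_width": opening from 0.0 (shut) to 1.0 (fully open); "grasp_force": force on a finger pad.
Only numpy, scipy, OpenCV 4.12 (cv2) and the standard library are available. Lean on these libraries where they do the work, as an engineer would, in place of code of your own. Each camera call takes 0.05 s, during which the arm holds its last target. There are 200 camera calls.

## Working session

There is one attempt and no reset: what is moved stays moved. The work goes in short steps, Python scripts to look and compute and a shell command to move; the robot and the scene stay as the last step left them, time stands still between calls to the robot, and variables do not carry over. Pictures are saved under pics/ and viewed, at most 10 in all, crops included, and the job is handed in when it is done.

```bash
mkdir -p pics; ls
python3 - <<'E'
from station import ctrl
import cv2,numpy as np
o=ctrl.get_obs();print(o['t'],o['tcp_pos'],o['tool_rot'],o['grip_width'])
for n in('top','side'):
    p,d=ctrl.capture(n);np.savez(f'pics/{n}0.npz',p=p,d=d,**ctrl.get_calibration(n))
    cv2.imwrite(f'pics/{n}0.png',p[:,:,::-1])
E
```

```text
pics
0.0 [0.24252143 0.57549322 0.2414426 ] [-1.23526135e-04  1.98071269e-01  9.80187282e-01 -8.05888488e-04] 0.9995917365357146
```

View pics/top0.png

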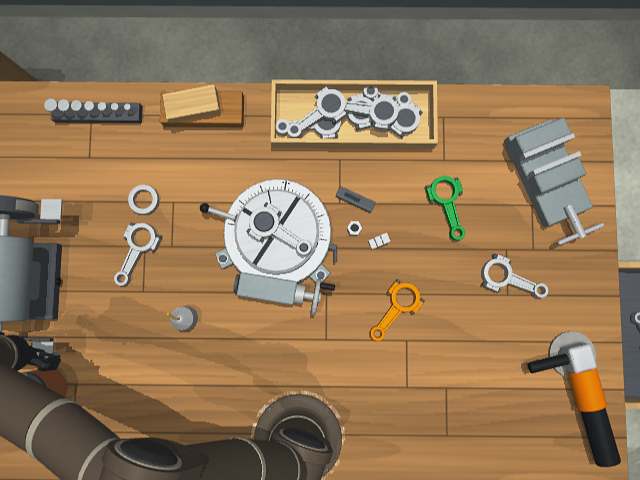

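View pics/side0.png

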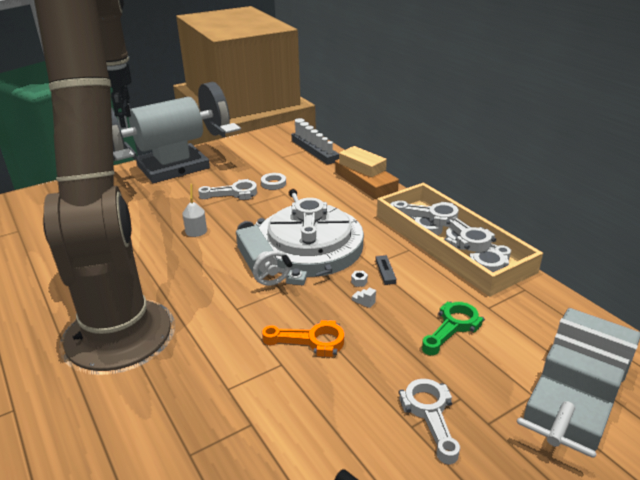

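The top view shows the table at about (276,228), the bar's black ball at (204,208) and the zero line near (286,185). The grey rod is on the plate. The green (445,205) and orange (398,308) look-alikes lie elsewhere, so I leave them alone. Next I enlarge the table and locate the axis, ball and zero line.

```bash
cat > h.py <<'E'
import numpy as np
def ray(c,u,v,z):
    "world point where pixel (u,v) meets height z"
    R,t=np.array(c['R']),np.array(c['t']).ravel()
    o=-R.T@t; d=R.T@np.array([(u-c['cx'])/c['fx'],(v-c['cy'])/c['fy'],1])
    return o+d*(z-o[2])/d[2]
def proj(c,X):
    q=np.array(c['R'])@np.array(X)+np.array(c['t']).ravel()
    return c['fx']*q[0]/q[2]+c['cx'],c['fy']*q[1]/q[2]+c['cy']
def cloud(c,d):
    v,u=np.mgrid[:480,:640]; 
    P=np.stack([(u-c['cx'])/c['fx']*d,(v-c['cy'])/c['fy']*d,d],-1)-np.array(c['t']).ravel()
    W=P@np.array(c['R']); W[d==0]=np.nan
    return W
E
python3 - <<'E'
import numpy as np,cv2
from h import *
f=np.load('pics/top0.npz');c={k:f[k] for k in('fx','fy','cx','cy','R','t')};p=f['p']
W=cloud(c,f['d']);Z=W[...,2]
win=np.zeros(Z.shape,bool);win[160:320,190:350]=1
for lo,hi in((.066,.08),(.036,.048)):
    m=(win&(Z>lo)&(Z<hi)).astype(np.uint8)
    n,l,s,_=cv2.connectedComponentsWithStats(m);k=1+np.argmax(s[1:,4]);q=(l==k)
    cn=max(cv2.findContours(q.astype(np.uint8),0,1)[0],key=len)
    h=cv2.convexHull(cn)[:,0]; pts=np.array([ray(c,u,v,.073 if lo>.05 else .0425) for u,v in h])
    print(lo,np.nanmedian(Z[q]),cv2.minEnclosingCircle(pts[:,:2].astype(np.float32)),s[k])
g=p.sum(2); m=win&(g<120); m[:,225:]=0; v,u=np.nonzero(m);print('ball',u.mean(),v.mean(),len(u),ray(c,u.mean(),v.mean(),.055), np.nanmedian(W[m],0))
cv2.imwrite('pics/c1.png',cv2.resize(p[165:315,190:350,::-1],(800,750),interpolation=3)[:600])
for n in('top','side'):
    print(n, -np.array(np.load(f'pics/{n}0.npz')['R']).T@np.load(f'pics/{n}0.npz')['t'].ravel(), c['fx'])
E
```

```text
0.066 0.07290177978770226 ((0.534803032875061, 0.062418825924396515), 0.11093319952487946) [ 234  189   85   84 3972]
0.036 0.04260414903002852 ((0.5349756479263306, 0.06096580997109413), 0.14148619771003723) [ 224  179  107  102 2680]
ball 203.85106382978722 207.68085106382978 47 [0.59403206 0.25198291 0.055     ] [0.59177919 0.24936653 0.06621136]
top [ 0.3555588  -0.05205763  1.61368839] 603.4790009958779
side [-0.14002518 -1.07739751  0.88467116] 603.4790009958779
```

View pics/c1.png

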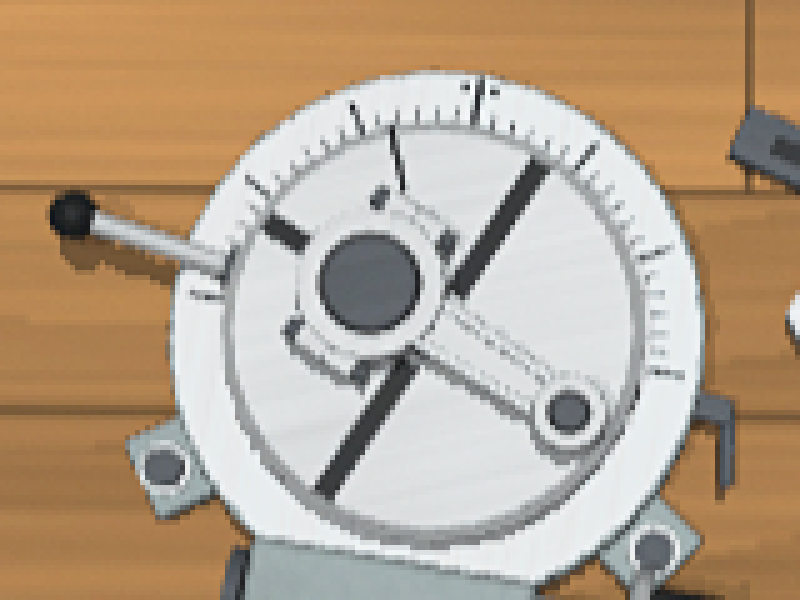

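The crop shows the zero line with two dots at (480,100). The first long line clockwise is at (587,155), which is the target. The index line is at (397,160) and the bar runs left to the ball at (72,215). Next I measure the angles by polar unwrapping.

```bash
cat >> h.py <<'E'
import cv2
def polar(c,p,ctr,z,r0,r1,a0,a1,da=.1,n=12):
    "mean darkness over radii r0..r1 for world angles a0..a1 (deg)"
    A=np.arange(a0,a1,da);g=255-p.mean(2).astype(np.float32);S=0
    for r in np.linspace(r0,r1,n):
        uv=np.array([proj(c,[ctr[0]+r*np.cos(np.radians(a)),ctr[1]+r*np.sin(np.radians(a)),z]) for a in A],np.float32)
        S=S+cv2.remap(g,uv[:,:1],uv[:,1:],cv2.INTER_CUBIC)[:,0]
    return A,S/n
def peaks(A,S,k,sep=8):
    from scipy.signal import find_peaks
    i,q=find_peaks(S,prominence=8,distance=int(sep/(A[1]-A[0])));i=i[np.argsort(-q['prominences'])[:k]]
    out=[]
    for j in sorted(i):
        s=slice(max(j-18,0),j+19);w=np.clip(S[s]-np.median(S)-10,0,None);out.append((round(float((A[s]*w).sum()/w.sum()),2),round(float(S[j]-np.median(S)))))
    return out
E
python3 - <<'E'
import numpy as np
from h import *
f=np.load('pics/top0.npz');c={k:f[k] for k in('fx','fy','cx','cy','R','t')};p=f['p']
for ctr in((.535,.0615),(.534,.061)):
    print('scale',peaks(*polar(c,p,ctr,.0425,.121,.129,-105,95),8))
    print('index',peaks(*polar(c,p,ctr,.073,.085,.106,-5,30),1))
W=cloud(c,f['d']);Z=W[...,2]
for n,a in dict(can=(150,220,300,345),ring=(120,165,175,220),rod=(105,165,215,290),box=(270,440,80,150)).items():
    q=W[a[2]:a[3],a[0]:a[1]].reshape(-1,3);q=q[q[:,2]>.008];print(n,np.nanmin(q,0).round(3),np.nanmax(q,0).round(3))
b=np.array([.594,.252])-[.535,.0615];print('bar',np.hypot(*b),np.degrees(np.arctan2(b[1],b[0])))
E
```

```text
scale [(-99.24, 86), (-69.35, 98), (-39.44, 147), (-9.28, 190), (20.84, 155), (51.01, 126), (70.41, 48), (81.21, 102)]
index [(12.31, 164)]
scale [(-98.82, 85), (-68.83, 98), (-38.98, 148), (-8.98, 189), (20.89, 148), (50.8, 125), (70.0, 48), (80.81, 107)]
index [(12.48, 166)]
can [0.239 0.211 0.008] [0.355 0.393 0.144]
ring [0.569 0.368 0.008] [0.69  0.489 0.033]
rod [0.382 0.362 0.008] [0.577 0.523 0.038]
box [ 0.765 -0.372  0.008] [0.944 0.089 0.081]
bar 0.19942730505123915 72.79165681045068
```

```bash
python3 -m jog '[[[-0.045,-0.022,0],[0,0,0],0],[[-0.045,-0.023,0],[0,0,0],0],[[-0.045,-0.022,0],[0,0,0],0],[[-0.045,-0.023,0],[0,0,0],0],[[-0.045,-0.022,0],[0,0,0],0],[[-0.045,-0.023,0],[0,0,0],0],[[-0.045,-0.022,0],[0,0,0],0],[[-0.045,-0.023,0],[0,0,0],0],[[-0.045,-0.023,0.02],[0,0,0],0],[[0,0,0.02],[0,0,-0.0925],0]]' 20
cat > w.py <<'E'
# where the tool stands relative to the bar direction th (deg)
import sys,numpy as np
from station import ctrl
from scipy.spatial.transform import Rotation as Ro
o=ctrl.get_obs();q=o['tool_rot'];R=Ro.from_quat([q[1],q[2],q[3],q[0]]).as_matrix()
th=np.radians(float(sys.argv[1]));d=np.array(o['tcp_pos'])[:2]-[.534,.061]
print('t %.2f'%o['t'],'z %.4f'%o['tcp_pos'][2],'along %.4f off %.4f'%(d@[np.cos(th),np.sin(th)],d@[-np.sin(th),np.cos(th)]),'toolx yaw %.2f tilt %s'%(np.degrees(np.arctan2(R[1,0],R[0,0])),R[:2,2].round(4)),'tcp',o['tcp_pos'].round(4),'F',np.round(o['wrist_force'],1),'grip',o['grip_width'])
E
python3 w.py 72.5
```

```text
t: 1.35
tcp_pos: [0.5398, 0.2267, 0.2017]
tool_rot: [0.001, 0.155, 0.988, -0.001]
wrist_force: [-0.4, 0.2, -0.5]
grip_width: 0.003
grasp_force: 0.0
t 1.35 z 0.2017 along 0.1598 off 0.0443 toolx yaw 162.14 tilt [ 0.0014 -0.0021] tcp [0.5398 0.2267 0.2017] F [-0.4  0.2 -0.5] grip 0.003437461257297746
```

```bash
python3 -m jog '[[[0,0.003,0.024],[0,0,-0.006],0],[[0,0,0.024],[0,0,0],0],[[0,0,0.024],[0,0,0],0],[[0,0,0.024],[0,0,0],0],[[0,0,0.024],[0,0,0],0],[[0,0,0.016],[0,0,0],0],[[0,0,0.008],[0,0,0],0],[[0,0,0],[0,0,0],0]]'
python3 w.py 72.5;python3 - <<'E'
from station import ctrl
import cv2,numpy as np
c=ctrl.get_calibration('wrist')
p,d=ctrl.capture('wrist');np.savez('pics/w1.npz',p=p,d=d,**c);cv2.imwrite('pics/w1.png',p[:,:,::-1])
E
```

```text
t: 2.35
tcp_pos: [0.5379, 0.2344, 0.0581]
tool_rot: [-0.0, 0.15, 0.989, -0.0]
wrist_force: [-0.2, 0.5, 0.6]
grip_width: 0.003
grasp_force: 0.0
t 2.35 z 0.0581 along 0.1666 off 0.0484 toolx yaw 162.79 tilt [-0.0005 -0.0003] tcp [0.5379 0.2344 0.0581] F [-0.2  0.5  0.6] grip 0.003034300380182557
```

View pics/w1.png

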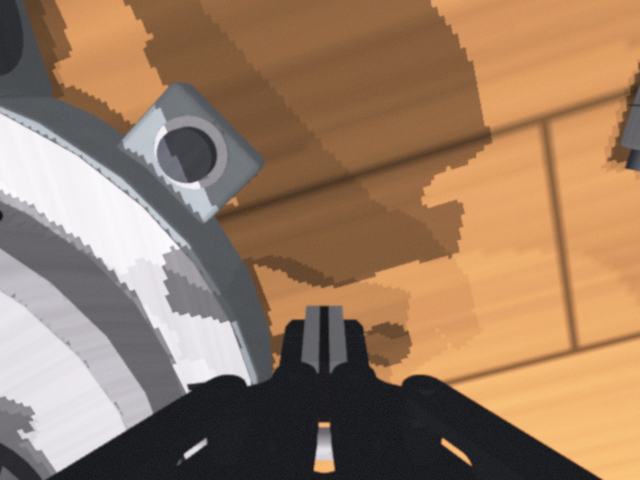

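The wrist view shows the shut fingertips at (325,310), just outside the ring and clear of the lug at (190,150). I'll approach the bar slowly.

```bash
python3 -m jog '[[[-0.004,-0.002,0],[0,0,0],0],[[-0.004,-0.002,0],[0,0,0],0],[[-0.004,0,0],[0,0,0],0],[[-0.004,0,0],[0,0,0],0],[[-0.004,0,0],[0,0,0],0],[[-0.003,0,0],[0,0,0],0],[[-0.003,0,0],[0,0,0],0],[[-0.003,0,0],[0,0,0],0],[[-0.003,0,0],[0,0,0],0],[[-0.003,0,0],[0,0,0],0]]'
python3 w.py 72.5
```

```text
t: 3.65
tcp_pos: [0.5696, 0.2206, 0.0582]
tool_rot: [-0.001, 0.149, 0.989, -0.0]
wrist_force: [-3.2, 0.7, 1.7]
grip_width: 0.005
grasp_force: 1.5
t 3.65 z 0.0582 along 0.1629 off 0.0140 toolx yaw 162.82 tilt [-0.0014  0.0001] tcp [0.5696 0.2206 0.0582] F [-3.2  0.7  1.7] grip 0.004743150868805425
```

In contact at about 3 N. Now I follow the arc.

```bash
python3 -m jog '[[[-0.004,0.0004,0],[0,0,0.0245],0],[[-0.005,0.0004,0],[0,0,0.0305],0],[[-0.005,0.0004,0],[0,0,0.0305],0],[[-0.005,0.0004,0],[0,0,0.0305],0],[[-0.005,0.0004,0],[0,0,0.0305],0],[[-0.005,0.0004,0],[0,0,0.0305],0],[[-0.005,0.0004,0],[0,0,0.0305],0],[[-0.005,0.0004,0],[0,0,0.0305],0],[[-0.004,0.0004,0],[0,0,0.0245],0],[[-0.003,0.0002,0],[0,0,0.0185],0]]'
python3 - <<'E'
from station import ctrl
import cv2,numpy as np
from h import *
c=ctrl.get_calibration('top');p,d=ctrl.capture('top');cv2.imwrite('pics/t2.png',cv2.resize(p[165:315,190:350,::-1],(800,750),interpolation=3)[:600])
print('index',peaks(*polar(c,p,(.534,.061),.073,.085,.106,-45,20),3))
E
python3 w.py 56.2
```

```text
t: 4.9
tcp_pos: [0.6138, 0.2047, 0.0582]
tool_rot: [-0.0, 0.287, 0.958, -0.0]
wrist_force: [-3.3, -1.0, 0.5]
grip_width: 0.005
grasp_force: 1.5
index [(nan, 1), (-4.81, 161)]
t 4.95 z 0.0583 along 0.1638 off 0.0131 toolx yaw 146.56 tilt [ 0.0006 -0.0001] tcp [0.6142 0.2044 0.0583] F [-2.9 -0.3 -0.2] grip 0.0016943185345020665h.py:28: RuntimeWarning: invalid value encountered in scalar divide
  s=slice(max(j-18,0),j+19);w=np.clip(S[s]-np.median(S)-10,0,None);out.append((round(float((A[s]*w).sum()/w.sum()),2),round(float(S[j]-np.median(S)))))
```

View pics/t2.png

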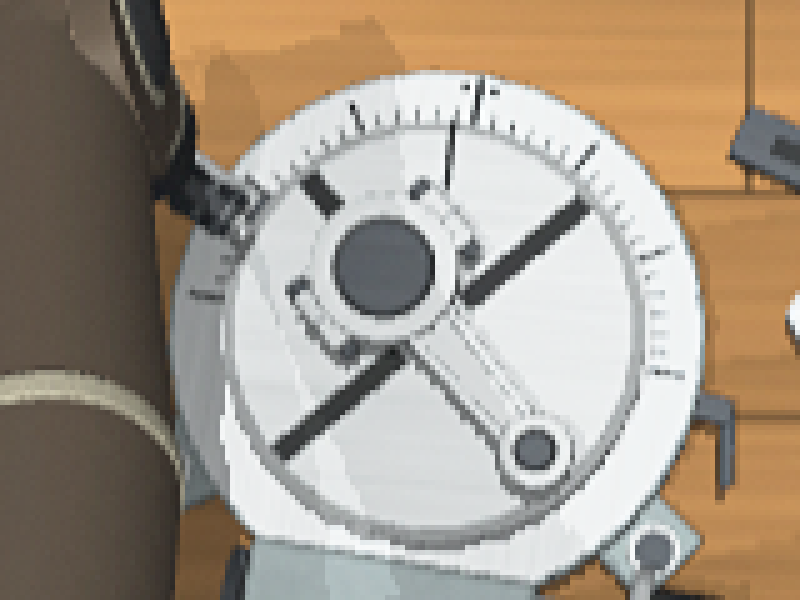

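The index is now at -4.8° against a target of about -39.0°, and the rod is still seated (crop (385,270) to (535,450)). I continue.

```bash
python3 -m jog '[[[-0.003,0.0004,0],[0,0,0.0245],0],[[-0.005,0.0004,0],[0,0,0.0305],0],[[-0.005,0.0004,0],[0,0,0.0305],0],[[-0.005,0.0004,0],[0,0,0.0305],0],[[-0.005,0.0004,0],[0,0,0.0305],0],[[-0.005,0.0004,0],[0,0,0.0305],0],[[-0.005,0.0004,0],[0,0,0.0305],0],[[-0.005,0.0004,0],[0,0,0.0305],0],[[-0.005,0.0004,0],[0,0,0.0305],0],[[-0.005,0.0004,0],[0,0,0.0305],0]]'
python3 -m jog '[[[-0.005,0.0004,0],[0,0,0.0305],0],[[-0.005,0.0004,0],[0,0,0.0305],0],[[-0.005,0.0004,0],[0,0,0.0305],0],[[-0.005,0.0004,0],[0,0,0.0305],0],[[-0.004,0.0004,0],[0,0,0.0245],0],[[-0.003,0.0002,0],[0,0,0.0185],0],[[-0.002,0.0002,0],[0,0,0.0125],0],[[0,0,0],[0,0,0],0]]'
cat > m.py <<'E'
import sys
from station import ctrl
from h import *
c=ctrl.get_calibration('top');p,d=ctrl.capture('top');cv2.imwrite(sys.argv[1],cv2.resize(p[165:315,190:350,::-1],(800,750),interpolation=3)[:600])
np.savez(sys.argv[1][:-3]+'npz',p=p,d=d,**c)
for ctr in((.535,.0615),(.534,.061),(.533,.0605)):
    print('index',peaks(*polar(c,p,ctr,.073,.085,.106,-50,0),2),'scale',peaks(*polar(c,p,ctr,.0425,.121,.129,-80,15),3))
E
python3 m.py pics/t3.png; python3 w.py 24
```

```text
t: 6.2
tcp_pos: [0.6524, 0.1762, 0.0583]
tool_rot: [0.0, 0.427, 0.904, 0.0]
wrist_force: [-4.0, 0.7, -0.0]
grip_width: -0.0
grasp_force: 1.5
t: 7.2
tcp_pos: [0.6712, 0.1538, 0.0584]
tool_rot: [0.0, 0.505, 0.863, 0.0]
wrist_force: [-1.0, 0.4, -0.2]
grip_width: -0.0
grasp_force: 0.6
index [(-32.04, 145)] scale [(-69.35, 89), (-39.45, 143), (-9.28, 199)]
index [(-31.46, 147)] scale [(-68.84, 88), (-38.98, 144), (-8.97, 197)]
index [(-30.89, 148)] scale [(-68.32, 88), (-38.52, 144), (-8.67, 195)]
t 7.25 z 0.0584 along 0.1632 off 0.0289 toolx yaw 119.39 tilt [ 0.001  -0.0002] tcp [0.6713 0.1538 0.0584] F [-0.8  0.3  0.2] grip 0.00032281916072958097
```

```bash
python3 -m jog '[[[-0.002,0.0002,0],[0,0,0.0125],0],[[-0.003,0.0002,0],[0,0,0.0185],0],[[-0.004,0.0003,0],[0,0,0.0245],0],[[-0.004,0.0003,0],[0,0,0.0245],0],[[-0.003,0.0002,0],[0,0,0.0185],0],[[-0.002,0.0001,0],[0,0,0.0065],0],[[0,0,0],[0,0,0],0]]'
python3 m.py pics/t4.png; python3 w.py 22
python3 - <<'E'
from station import ctrl
import cv2,numpy as np
c=ctrl.get_calibration('wrist')
R=np.array(c['R']);t=np.array(c['t']).ravel();o=ctrl.get_obs()
print('cam pos',-R.T@t,'axis',R[2], 'tcp',o['tcp_pos'])
E
```

```text
t: 8.12
tcp_pos: [0.6805, 0.1382, 0.0584]
tool_rot: [0.0, 0.549, 0.836, 0.0]
wrist_force: [0.6, 1.2, -0.6]
grip_width: 0.003
grasp_force: 0.6
index [(-38.3, 122)] scale [(-69.35, 86), (-39.44, 141), (-9.28, 197)]
index [(-37.68, 123)] scale [(-68.83, 86), (-38.98, 142), (-8.97, 196)]
index [(-37.07, 124)] scale [(-68.32, 86), (-38.52, 143), (-8.67, 194)]
t 8.18 z 0.0584 along 0.1648 off 0.0167 toolx yaw 113.37 tilt [ 0.0008 -0.0004] tcp [0.6805 0.1382 0.0584] F [-0.5  1.8 -0.4] grip -0.003025919504022538
cam pos [0.64684237 0.21624563 0.18911643] axis [ 0.13072472 -0.30428948 -0.94356715] tcp [0.68051228 0.13819382 0.05839459]
```

About 1.2° remains by the top camera. I back off and take a close wrist look before the final nudge.

```bash
python3 -m jog '[[[0.008,0,0],[0,0,0],0],[[0.012,0,0],[0,0,0],0],[[0,0,-0.045],[0,0,0],0],[[0,0,-0.045],[0,0,0],0],[[0,0,-0.04],[0,0,0],0],[[-0.04,-0.029,0],[0,0,0],0],[[-0.04,-0.029,0],[0,0,0],0],[[-0.04,-0.029,0],[0,0,0],0],[[-0.04,-0.028,0],[0,0,0],0],[[0,0,0],[0,0,0],0]]'
cat > wl.py <<'E'
import sys
from station import ctrl
from h import *
c=ctrl.get_calibration('wrist');p,d=ctrl.capture('wrist');np.savez(sys.argv[1]+'.npz',p=p,d=d,**c);cv2.imwrite(sys.argv[1]+'.png',p[:,:,::-1])
for ctr in((.535,.0615),(.534,.061),(.533,.0605)):
    print('index',peaks(*polar(c,p,ctr,.073,.085,.106,-50,-25),1),'scale',peaks(*polar(c,p,ctr,.0425,.121,.129,-80,15),3))
E
python3 wl.py pics/w2; python3 m.py pics/t5.png
```

```text
t: 9.43
tcp_pos: [0.629, -0.0406, 0.1889]
tool_rot: [0.001, 0.552, 0.834, -0.001]
wrist_force: [0.5, 0.5, 0.9]
grip_width: 0.003
grasp_force: 0.0
index [(-39.3, 102)] scale [(-69.82, 141), (-40.21, 143), (-10.18, 107)]
index [(-38.69, 103)] scale [(-69.29, 142), (-39.77, 144), (-9.88, 108)]
index [(-38.09, 103)] scale [(-68.77, 144), (-39.29, 146), (-9.59, 110)]
index [] scale [(nan, -93), (-69.66, 36), (-1.47, 52)]
index [] scale [(-69.11, 36), (-1.19, 52), (nan, -139)]
index [] scale [(-68.52, 37), (-0.95, 49), (nan, -130)]h.py:28: RuntimeWarning: invalid value encountered in scalar divide
  s=slice(max(j-18,0),j+19);w=np.clip(S[s]-np.median(S)-10,0,None);out.append((round(float((A[s]*w).sum()/w.sum()),2),round(float(S[j]-np.median(S)))))
```

View pics/w2.png

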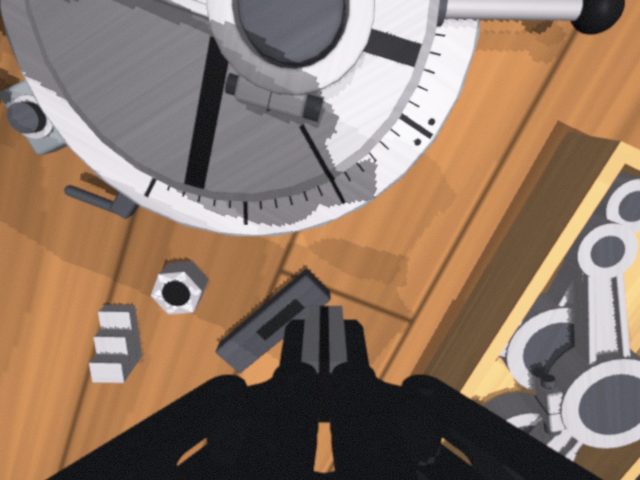

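The wrist view shows the index line from (303,128) to (335,180) and the target line from (333,178) to (344,202), nearly meeting. I enlarge that area.

Run:
```python
import cv2,numpy as np
from h import *
f=np.load('pics/w2.npz');p=f['p'];c={k:f[k] for k in('fx','fy','cx','cy','R','t')}
cv2.imwrite('pics/w2c.png',cv2.resize(p[110:215,270:410,::-1],(800,600),interpolation=3))
for ctr in((.534,.061),):
  # index down the rim (r .110) at several heights; target at several radii
  for z in(.072,.065,.058,.051,.046): print(z,peaks(*polar(c,p,ctr,z,.1103,.1103,-46,-32,n=1),2,3))
  for r in(.112,.116,.12,.124,.128): print(r,peaks(*polar(c,p,ctr,.0425,r,r+.001,-46,-32,n=2),2,3))
  for r in(.085,.09,.095,.1,.105): print('i',r,peaks(*polar(c,p,ctr,.073,r,r+.001,-46,-32,n=2),2,3))
```

```text
0.072 [(-38.56, 112), (-33.92, 75)]
0.065 [(-43.68, 47), (-38.72, 100)]
0.058 [(-39.02, 88)]
0.051 [(-39.39, 92)]
0.046 [(-39.68, 88)]
0.112 [(-39.7, 90)]
0.116 [(-39.79, 112), (-34.83, 72)]
0.12 [(-44.76, 60), (-39.81, 111)]
0.124 [(-39.76, 113)]
0.128 [(nan, 4), (-39.73, 116)]
i 0.085 [(-38.79, 106)]
i 0.09 [(-38.74, 103)]
i 0.095 [(-38.69, 106)]
i 0.1 [(-38.66, 107)]
i 0.105 [(-38.5, 91)]h.py:28: RuntimeWarning: invalid value encountered in scalar divide
  s=slice(max(j-18,0),j+19);w=np.clip(S[s]-np.median(S)-10,0,None);out.append((round(float((A[s]*w).sum()/w.sum()),2),round(float(S[j]-np.median(S)))))
```

View pics/w2c.png

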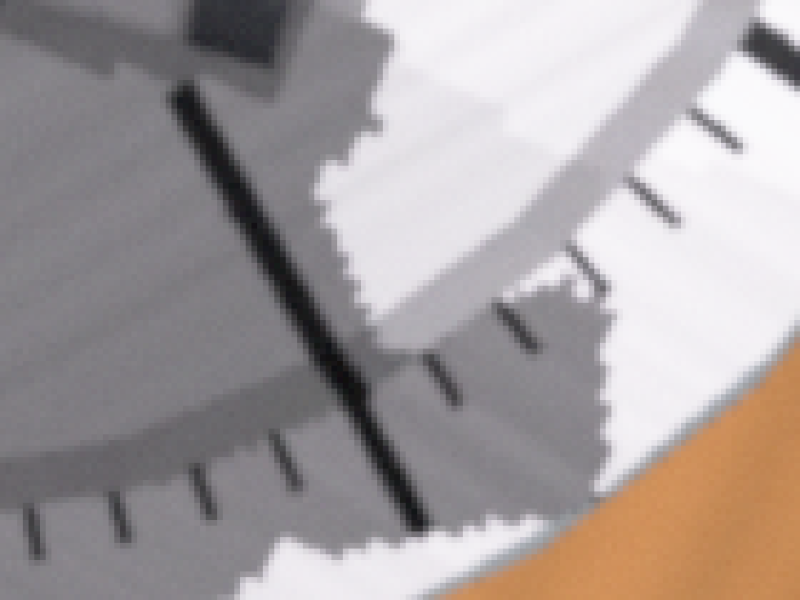

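Both cameras put the index about 1.1–1.3° short of the line. I go back behind the bar and nudge.

```bash
python3 -m jog '[[[0.04,0.029,0],[0,0,0],0],[[0.04,0.029,0],[0,0,0],0],[[0.04,0.029,0],[0,0,0],0],[[0.04,0.028,0],[0,0,0],0],[[0,0,0],[0,0,0],0],[[0,0,0.045],[0,0,0],0],[[0,0,0.045],[0,0,0],0],[[0,0,0.03],[0,0,0],0],[[0,0,0.01],[0,0,0],0],[[0,0,0],[0,0,0],0]]'
python3 w.py 22
```

```text
t: 10.78
tcp_pos: [0.672, 0.1574, 0.0582]
tool_rot: [-0.0, 0.549, 0.836, -0.0]
wrist_force: [-0.2, -0.1, 1.0]
grip_width: 0.002
grasp_force: 0.0
t 10.78 z 0.0582 along 0.1641 off 0.0377 toolx yaw 113.41 tilt [-0.0005 -0.0001] tcp [0.672  0.1574 0.0582] F [-0.2 -0.1  1. ] grip 0.0016290978071351531
```

```bash
python3 -m jog '[[[-0.004,0,0],[0,0,0],0],[[-0.004,0,0],[0,0,0],0],[[-0.004,0,0],[0,0,0],0],[[-0.003,0,0],[0,0,0],0],[[-0.002,0,0],[0,0,0],0],[[-0.002,0,0],[0,0,0],0],[[-0.002,0,0],[0,0,0.01],0],[[-0.001,0,0],[0,0,0.01],0],[[-0.001,0,0],[0,0,0],0],[[0,0,0],[0,0,0],0]]'
python3 w.py 22;python3 m.py pics/t6.png
```

```text
t: 12.02
tcp_pos: [0.6812, 0.1363, 0.0583]
tool_rot: [-0.0, 0.557, 0.83, 0.0]
wrist_force: [-0.4, 3.1, -1.5]
grip_width: 0.004
grasp_force: 1.4
t 12.03 z 0.0583 along 0.1647 off 0.0146 toolx yaw 112.26 tilt [0.     0.0004] tcp [0.6812 0.1363 0.0583] F [-0.4  3.1 -1.5] grip 0.003965003847766246
index [(-38.9, 126), (nan, 5)] scale [(-69.35, 87), (-39.44, 141), (-9.28, 198)]
index [(-38.28, 126), (nan, 3)] scale [(-68.83, 87), (-38.98, 142), (-8.97, 196)]
index [(-37.67, 127)] scale [(-68.32, 86), (-38.52, 142), (-8.67, 193)]h.py:28: RuntimeWarning: invalid value encountered in scalar divide
  s=slice(max(j-18,0),j+19);w=np.clip(S[s]-np.median(S)-10,0,None);out.append((round(float((A[s]*w).sum()/w.sum()),2),round(float(S[j]-np.median(S)))))
```

```bash
python3 -m jog '[[[-0.001,0,0],[0,0,0.005],0],[[-0.0005,0,0],[0,0,0.005],0],[[0,0,0],[0,0,0],0],[[0,0,0],[0,0,0],0]]'
python3 w.py 22;python3 m.py pics/t7.png 2>/dev/null
```

```text
t: 12.58
tcp_pos: [0.682, 0.1344, 0.0583]
tool_rot: [0.0, 0.562, 0.827, 0.0]
wrist_force: [1.1, 2.9, -1.5]
grip_width: 0.001
grasp_force: 1.2
t 12.57 z 0.0583 along 0.1647 off 0.0126 toolx yaw 111.66 tilt [ 0.0002 -0.0001] tcp [0.682  0.1344 0.0583] F [ 1.1  2.9 -1.5] grip 0.0006195053493185211
index [(-39.66, 118), (nan, 4)] scale [(-69.35, 86), (-39.45, 139), (-9.28, 196)]
index [(-39.04, 119), (nan, 3)] scale [(-68.83, 86), (-38.98, 140), (-8.97, 195)]
index [(-38.42, 121), (nan, 3)] scale [(-68.32, 86), (-38.52, 141), (-8.67, 193)]
```

The index reads -39.04° against the line at -38.98°. I back off, rise, and check from a camera position in the plane of the line.

```bash
python3 -m jog '[[[0.006,0,0],[0,0,0],0],[[0.014,0,0],[0,0,0],0],[[0,0,-0.045],[0,0,0],0],[[0,0,-0.045],[0,0,0],0],[[0,0,-0.04],[0,0,0],0],[[-0.044,-0.033,0],[0,0,0],0],[[-0.044,-0.033,0],[0,0,0],0],[[-0.044,-0.033,0],[0,0,0],0],[[-0.043,-0.033,0],[0,0,0],0],[[0,0,0],[0,0,0],0]]'
python3 wl.py pics/w3
python3 - <<'E'
import cv2,numpy as np
f=np.load('pics/w3.npz');p=f['p'];print(-f['R'].T@f['t'].ravel())
from h import *
c={k:f[k] for k in('fx','fy','cx','cy','R','t')}
u,v=map(int,proj(c,[.6195,-.008,.0425]));print(u,v)
v0=max(v-75,0);cv2.imwrite('pics/w3c.png',cv2.resize(p[v0:v0+120,u-80:u+80,::-1],(800,600),interpolation=3))
E
```

```text
t: 13.88
tcp_pos: [0.6147, -0.0639, 0.189]
tool_rot: [0.001, 0.565, 0.825, -0.001]
wrist_force: [0.6, 0.5, -0.0]
grip_width: -0.003
grasp_force: 0.0
index [(-40.79, 174)] scale [(-70.01, 218), (-40.59, 214), (-10.22, 184)]
index [(-40.17, 174)] scale [(-69.5, 218), (-40.11, 214), (-9.92, 185)]
index [(-39.54, 173)] scale [(-69.0, 217), (-39.67, 213), (-9.62, 184)]
[0.58411956 0.01565835 0.31959641]
362 145
```

View pics/w3c.png

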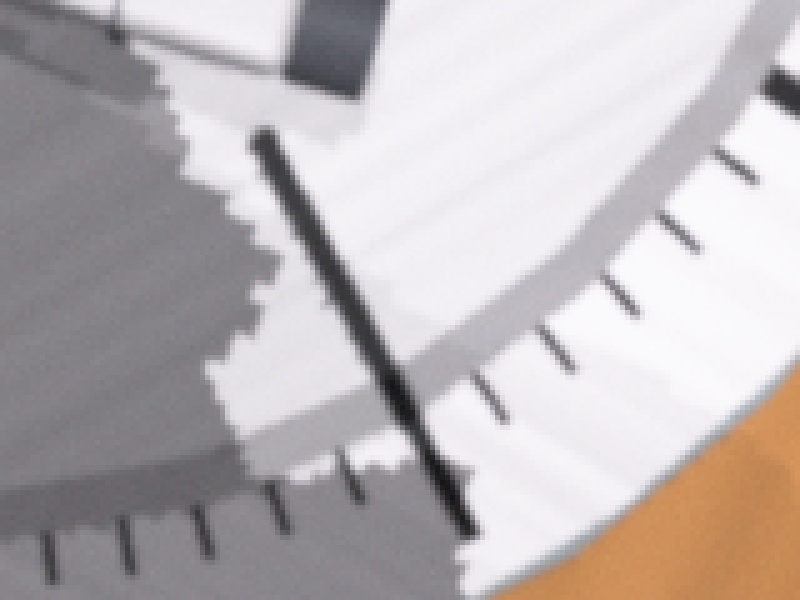

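The index line (260,130)→(405,400) runs straight into the target line (405,400)→(470,530), so they are aligned within about 0.1°. I take the hand clear and check the rod.

```bash
python3 -m jog '[[[0,0,-0.05],[0,0,0],0],[[0.05,0,-0.03],[0,0,0],0],[[0.055,0,0],[0,0,0],0],[[0.055,0,0],[0,0,0],0],[[0.055,0,0],[0,0,0],0],[[0.055,0,0],[0,0,0],0],[[0.055,0,0],[0,0,0],0],[[0.05,0,0],[0,0,0],0],[[0,0,0],[0,0,0],0],[[0,0,0],[0,0,0],0]]'
python3 m.py pics/t8.png 2>/dev/null
python3 - <<'E'
import numpy as np
from h import *
f=np.load('pics/t8.npz');c={k:f[k] for k in('fx','fy','cx','cy','R','t')};W=cloud(c,f['d']);q=W[185:275,230:325];m=(q[...,2]>.095)&(q[...,2]<.13)
print('rod top z',np.percentile(q[m][:,2],[2,50,98]).round(4),m.sum())
E
```

```text
t: 15.18
tcp_pos: [0.4773, 0.2912, 0.2682]
tool_rot: [0.0, 0.561, 0.828, -0.0]
wrist_force: [-0.8, -1.4, 0.1]
grip_width: 0.004
grasp_force: 0.0
index [(-39.66, 133), (nan, 3)] scale [(-69.35, 94), (-39.45, 147), (-9.28, 193)]
index [(-39.04, 134)] scale [(-68.84, 93), (-38.98, 148), (-8.98, 191)]
index [(-38.42, 135)] scale [(-68.32, 94), (-38.52, 149), (-8.69, 189)]
rod top z [0.0959 0.1057 0.1129] 1246
```

View pics/t8.png

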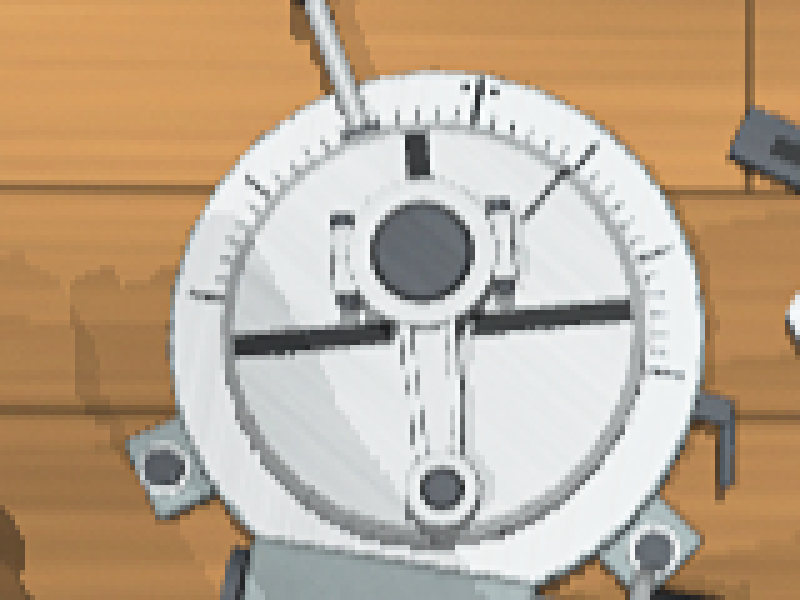

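The index (525,215)→(568,172) continues into the 30° line at (595,145). The rod is seated on its pins and the hand is clear, so I hand in.

```bash
python3 -c "
from station import ctrl
print(ctrl.sign_off())"
```

```text
the job is handed in; nothing more can be done
None
```

I pushed the table clockwise by its bar until the index stood on the 30-degree line (within about 0.1° by both cameras), with the rod still on its pins; the hand is clear and the job was handed in at about 15 s.

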